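# Nest the stacking cup and bring the stack to the front of the turntable

### The arm

A 6-joint arm with a two-finger parallel gripper is mounted at the origin on a cart in front of the work surface, level with it; the furniture and walls round the work are solid. World frame = base frame: x ahead of the robot, y to its left, z up, the work surface at z = 0. Lengths are in m, angles in rad, forces in N, time in s.
With the tool pointing down it reaches from about 0.225 to 0.875 m from the base axis. Payload 3.4 kg.
Tool frame: the origin (TCP) lies between the finger pads, 19 mm behind the fingertips; this is the grasp point; z points along the fingers, y is the line along which they close (so a half turn about z gives the same grasp; the last joint's range is limited). The gripper opens to 85 mm and grips with 20 to 120 N. Pads are 22 mm wide; open, the fingers measure 114 mm over their backs; the gripper's body (76 mm by 85 mm) begins 54 mm behind the grasp point. The pads swing forward as they close: fully open they stand 13 mm farther back than shut.
Start: joints at [1.112, 0.276, 1.505, -0, 1.361, -0.121], TCP at [0.191, 0.543, 0.25] pointing down, gripper open.
Joint ranges: [-2.89, 2.89], [-0.75, 2.08], [0.22, 2.7], [-1.18, 4.32], [0.11, 2.71], [-2.7, 2.7]. Speed limits (rad/s): [2.57, 2.57, 3.14, 3.14, 3.14, 3.14].

### API

Orientations are given as a unit quaternion [w, x, y, z].
In Python, from rig import manip, eyes gives the robot as it stands.
- The arm moves only by the shell command python3 -m creep 'ROWS' [FORCE]. ROWS is JSON, a list of rows, each a list of 5 numbers: the opening, from 0 (shut) to 1 (fully open), then the shift along the tool's x, y, z normalised to -1 to 1, where 1 is 0.5 m, then the turn about the tool's z normalised to -1 to 1, where 1 is 360 degrees. In form: [[fingers, dx, dy, dz, spin], ...]. A call has 1 to 10 rows; each row is the pose to reach, as a shift and turn from the pose commanded when the call began, along the tool's axes at that moment, turning the shorter way round; what a row does not reach only later rows make up. A row lasts 1/10 s, in which the tool goes at most 50 mm and 8.59 degrees, less where a joint would pass 70% of its speed; a pose out of reach is approached as far as the arm can. A call with a number of a shift or a turn outside -1 to 1 is refused whole. A call with a gripper value outside its range is refused whole. The fingers move at their own pace and stop on an object; FORCE is the grip in N (left out, the last holds). Time passes only in rows, so rows that repeat a pose let the fingers close. It gives the time, the measured TCP pose, the force, the opening and the grip force at its end, in the units of the state.
- manip.get_state(): the state, without advancing time (a new reading comes with each control period).
- eyes.get_image(name): name is "side" or "top" or "wrist"; returns a dict with "frame" (384x512x3 uint8, red, green, blue), "fx", "fy", "cx", "cy" (pixels), "R" (3x3) and "t" (3): a world point X has camera coordinates R X + t. Camera axes: x right, y down, z forward; pixel columns grow to the right and rows downward; lengths in m; the calibration is good to about 2 mm. A picture is of the moment at which its call begins. There is no depth.
- manip.sign_off(): hands the job in; it is judged then, once.
Trained networks look in the newest picture that a camera, given by its name, has taken for a name from the list of things; names that differ only in an ending like _2 or _b are one class to them, and where a whole thing is asked for, a point or a joint stands for the part that bears it (a point fixed in the world has none). Each returns a list of dicts, best first, with "confidence" (0 to 1); they miss things now and then, are a little off and sometimes report something else, mostly with a low value. They report only what shows in the picture. A call takes as long as a camera call. They do not tell look-alikes from the thing itself.
- eyes.regions_of(camera, label): "mask" (384x512 bool, what is visible of it) and "bbox" ([left, top, right, bottom] in pixels, round what is visible of it).
- eyes.place_of(camera, label): "centre" ([column, row] in pixels: a listed point, or the origin of a listed thing).
The state is a dict: "clock": time; "qpos": joint angles; "qd": joint speeds; "effort": joint torques, N m; "position": TCP position; "ee_rot": TCP orientation; "contact_force": force on the tool from outside, world axes, zero at the start; "moment": the same for the moment, N m; "width": finger opening in m; "gripper_force": force on a finger pad.
Only numpy, scipy, OpenCV 4.12 (cv2) and the standard library are available. Lean on these libraries where they do the work, as an engineer would, in place of code of your own. Each camera call takes 0.05 s, during which the arm holds its last target. There are 200 camera calls.

### The job

Nest the loose stepped cup upright and fully home in its twin, the cup of the same shape that stands on the turntable, and let it go. Then take one of the turntable's upright pegs between the fingers and turn the turntable until the two cups stand at the front, in line with the pointed nose of the fixed base, and finish while still gripping that peg, so that the turntable is held still. Keep the two pots and the cups standing on the turntable, and leave the sugar jar and the mug alone.

Things in the scene. Friction and masses are not known exactly. Their poses are not given: they have to be found in the camera images.
- base: Fixed flat dark steel base under the turntable: disc 176 mm wide, 10 mm thick, with a 32 mm wide tongue ending in a pointed nose 147 mm from the centre, beyond the turntable's edge. Origin: centre of the underside, on the turning axis, on the worktop (z = 0). Its -x axis points along the nose, roughly toward the robot: this is the front.
- turntable: Round wooden turntable, 240 mm wide, edge lip 5 mm high. Turns about z, either way, over a full turn; light friction (0.02 N m), no spring. Origin: centre of the underside, 16 mm above the worktop; its top is 30 mm above the worktop. A cup and two pots stand loose on it, 75 mm from the axis, 120 degrees apart, in any order; turned at about 0.1 m/s at the pegs they ride along. About 1.2 kg.
- peg_0 (a point): Centre of the top of peg 0, one of three equal upright steel pegs fixed on the turntable: round, 14 mm diameter, standing 70 mm above its top (peg top 100 mm above the worktop), 100 mm from the axis, at 60 degrees from its x axis, midway between the standing places. Can be gripped from above in any direction; turns between the fingers.
- peg_1 (a point): Centre of the top of peg 1, one of three equal upright steel pegs fixed on the turntable: round, 14 mm diameter, standing 70 mm above its top (peg top 100 mm above the worktop), 100 mm from the axis, at 180 degrees from its x axis, midway between the standing places. Can be gripped from above in any direction; turns between the fingers.
- peg_2 (a point): Centre of the top of peg 2, one of three equal upright steel pegs fixed on the turntable: round, 14 mm diameter, standing 70 mm above its top (peg top 100 mm above the worktop), 100 mm from the axis, at 300 degrees from its x axis, midway between the standing places. Can be gripped from above in any direction; turns between the fingers.
- cup: Loose white stepped cup standing on the worktop, left of the sink. No handle, 64 mm tall, about 0.15 kg: the lower 42 mm widens from 33 mm at the foot to 50 mm, then a step to a straight band, 58 mm outside, 22 mm high, up to the open rim (53 mm inside, wall 2.5 mm). Grip the band from outside. Origin: centre of the underside; z up.
- cup_base: The twin of that cup, of the same shape and size, standing upright on the turntable. Origin: centre of the underside; z up. With the other cup nested in it, the step of the upper rests on the rim of the lower: the upper's origin is then 22 mm above this one, so that just its 22 mm band shows.
- salt_pot: Speckled open pot without handle, straight sides, 72 mm diameter, 57 mm tall, standing on the turntable. Origin: centre of the underside. To stay standing there.
- rinse_pot: Plain white open pot without handle or step, 60 mm diameter, 46 mm tall, standing on the turntable. Origin: centre of the underside. To stay standing there.
- sugar_jar: Glass clip-top jar, 78 x 74 mm, 114 mm tall, on the open worktop just behind the loose cup (a like jar at the back wall is only decor). Origin: centre of the underside. Leave alone.
- small_mug: Mug with handle, 94 x 71 mm, 65 mm tall, on the worktop to the left of the loose cup. Origin: on its underside. Leave alone.
There are look-alikes about, which are no part of the job. What is shaped like the rinse_pot but green is not meant.

How it is judged:
By the outcome, as a careful person would: the job done as asked, in the order asked, and still so for the second after the job is handed in, while the arm keeps its last pose, push and grip.
It also fails if it takes over 58 s, if anything falls off the work surface, if the arm or the gripper's body presses on something with over 40 N, if the wrist force passes 120 N, or if a joint passes its speed limit or range.

## Working session

There is one attempt and no reset: what is moved stays moved. The work goes in short steps, Python scripts to look and compute and a shell command to move; the robot and the scene stay as the last step left them, time stands still between calls to the robot, and variables do not carry over. Pictures are saved under pics/ and viewed, at most 13 in all, crops included, and the job is handed in when it is done.

```bash
mkdir -p pics
cat > h.py <<'E'
import numpy as np, cv2
from rig import manip, eyes
def ray(im,px):
    R=np.array(im["R"]);t=np.array(im["t"])
    d=R.T@np.array([(px[0]-im["cx"])/im["fx"],(px[1]-im["cy"])/im["fy"],1]);return -R.T@t,d
def onz(im,px,z):
    c,d=ray(im,px);return c+d*(z-c[2])/d[2]
def proj(im,X):
    p=np.array(im["R"])@np.array(X)+np.array(im["t"]);return np.array([im["fx"]*p[0]/p[2]+im["cx"],im["fy"]*p[1]/p[2]+im["cy"]])
E
python3 - <<'E'
from h import *
ims={n:eyes.get_image(n) for n in("side","top")}
w=eyes.get_image("wrist")
cv2.imwrite("pics/a.png",np.hstack([ims["side"]["frame"],ims["top"]["frame"]])[:,:,::-1][:, :1024].copy() if 0 else cv2.resize(np.hstack([ims["side"]["frame"],ims["top"]["frame"]])[:,:,::-1],(800,300)))
cv2.imwrite("pics/top.png",cv2.resize(ims["top"]["frame"][:,:,::-1],(800,600)))
zs=dict(base=0,turntable=.016,peg_0=.1,cup=0,cup_base=.03,salt_pot=.03,rinse_pot=.03,sugar_jar=0,small_mug=0)
for n in ims:
    print(n,"cam",-np.array(ims[n]["R"]).T@np.array(ims[n]["t"]))
    for l,z in zs.items():
        print(l,[(round(float(d["confidence"]),2),np.round(d["centre"]).tolist(),np.round(onz(ims[n],d["centre"],z)[:2],3).tolist()) for d in eyes.place_of(n,l)[:4]])
s=manip.get_state();print(s)
E
```

```text
side cam [-0.29743479  0.86878841  1.28461703]
base []
turntable [(0.68, [291.0, 186.0], [0.546, -0.143])]
peg_0 [(0.77, [302.0, 158.0], [0.585, -0.251]), (0.72, [313.0, 179.0], [0.457, -0.183]), (0.61, [276.0, 174.0], [0.59, -0.079])]
cup []
cup_base [(0.57, [285.0, 176.0], [0.602, -0.157])]
salt_pot []
rinse_pot [(0.5, [292.0, 184.0], [0.543, -0.142])]
sugar_jar [(0.57, [185.0, 230.0], [0.666, 0.379])]
small_mug []
top cam [0.34069837 0.08246811 1.32432252]
base []
turntable [(0.94, [323.0, 207.0], [0.557, -0.167])]
peg_0 [(0.95, [300.0, 191.0], [0.598, -0.076]), (0.72, [324.0, 234.0], [0.454, -0.152]), (0.55, [352.0, 188.0], [0.607, -0.252]), (0.26, [340.0, 217.0], [0.509, -0.206])]
cup [(0.7, [177.0, 228.0], [0.486, 0.352])]
cup_base [(0.58, [319.0, 187.0], [0.627, -0.154]), (0.28, [341.0, 217.0], [0.52, -0.226])]
salt_pot [(0.68, [340.0, 219.0], [0.514, -0.224])]
rinse_pot [(0.76, [301.0, 217.0], [0.521, -0.089]), (0.74, [392.0, 224.0], [0.495, -0.402]), (0.26, [118.0, 216.0], [0.526, 0.556])]
sugar_jar [(0.73, [172.0, 179.0], [0.666, 0.377])]
small_mug [(0.92, [118.0, 214.0], [0.536, 0.568])]
{'clock': 1.05, 'qpos': array([ 1.11202584e+00,  2.75881819e-01,  1.50491634e+00, -5.12154735e-06,
        1.36069043e+00, -1.21005779e-01]), 'qd': array([-0.00029976,  0.00170032,  0.00063442, -0.0008815 ,  0.00085879,
       -0.00105246]), 'effort': array([ 1.56826609e-03, -4.16655278e+01, -2.46105605e+01, -1.33054145e-04,
       -3.18246020e-05, -2.74832394e-05]), 'position': array([0.19056352, 0.54252953, 0.25003187]), 'ee_rot': array([1.72731748e-05, 1.68080185e-01, 9.85773325e-01, 4.91454385e-05]), 'contact_force': array([0.17517182, 0.21575162, 0.20702393]), 'moment': array([-0.01351221, -0.02248734,  0.00243938]), 'gripper_force': 0.0, 'width': 0.08543600024351945}
```

View pics/top.png

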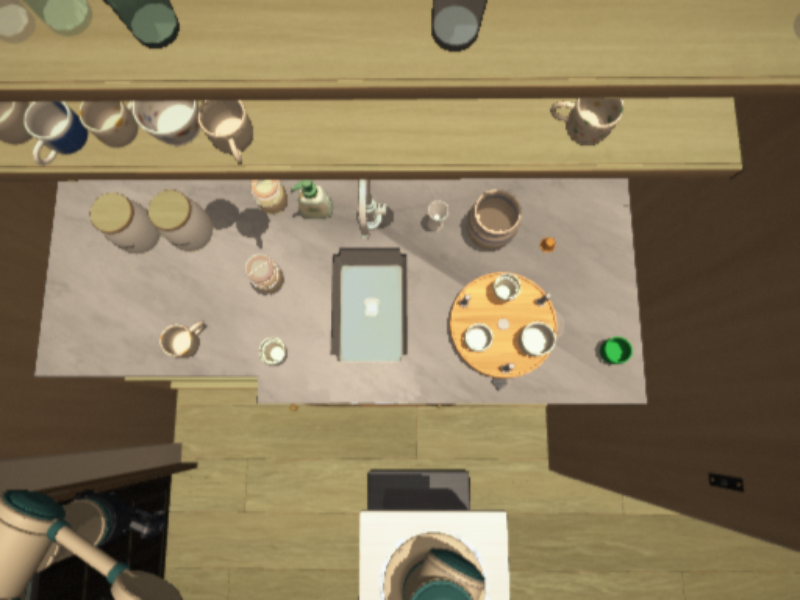

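View pics/a.png

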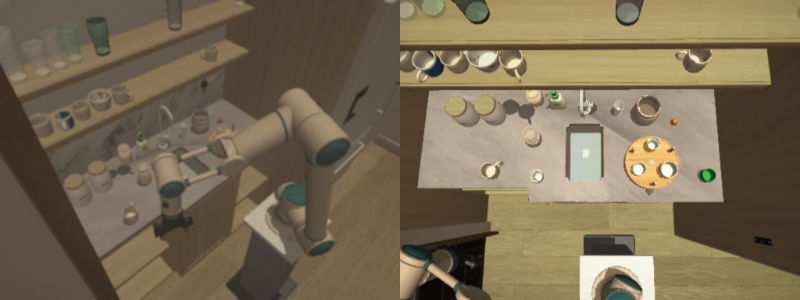

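The side view is mostly blocked by the arm. In the top view (800x600 scale):
- Loose cup at (273,351).
- Turntable centre at (503,324), nose at (500,384).
- Far cup_base at (507,287), rinse pot at (478,337), salt pot at (538,338).
- The green look-alike at (616,350).

I'm moving over the loose cup.

```bash
python3 -m creep '[[1,-0.682,-0.163,0.04,0],[1,-0.682,-0.163,0.04,0],[1,-0.682,-0.163,0.04,0],[1,-0.682,-0.163,0.04,0],[1,-0.682,-0.163,0.04,0],[1,-0.682,-0.163,0.04,0],[1,-0.682,-0.163,0.04,0],[1,-0.682,-0.163,0.04,0],[1,-0.682,-0.163,0.04,0]]' 40
python3 - <<'E'
from h import *
w=eyes.get_image("wrist");t=eyes.get_image("top");s=manip.get_state();print(s["position"],s["ee_rot"],s["clock"])
cv2.imwrite("pics/w1.png",w["frame"][:,:,::-1])
print("cam",-np.array(w["R"]).T@np.array(w["t"]),"tcpproj",proj(w,s["position"]))
for d in eyes.regions_of("wrist","cup")[:3]: print(d["confidence"],d["bbox"])
for d in eyes.place_of("wrist","cup")[:3]: print(d["confidence"],d["centre"],onz(w,d["centre"],0))
E
```

```text
clock: 1.95
position: [0.4861, 0.3517, 0.2295]
ee_rot: [-0.001, 0.17, 0.986, -0.0]
contact_force: [0.4, 0.9, 0.2]
width: 0.0855
gripper_force: 0.0
[0.48446254 0.3530202  0.22997629] [-5.08907530e-04  1.67957952e-01  9.85794022e-01  1.13864126e-04] 2.05
cam [0.41808211 0.37531741 0.35363504] tcpproj [259.91847895 257.25968996]
0.81 [236.4, 157.4, 285.0, 210.7]
0.67 [401.2, 107.8, 495.4, 189.1]
0.27 [291.2, 263.5, 355.1, 340.8]
0.69 [261.3, 171.1] [0.48980059 0.35497562 0.        ]
```

View pics/w1.png

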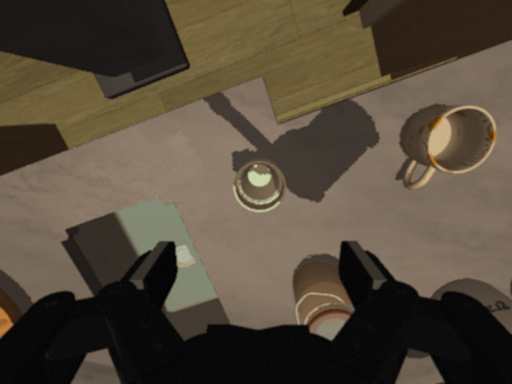

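The wrist view shows the loose cup's rim centred near (260,186), the mug at (460,140), and the jar at (328,310), well away from the cup. I'll take the rim centre from it and plan the descent.

```bash
cat >> h.py <<'E'
def Rq(q):
    from scipy.spatial.transform import Rotation as Ro
    return Ro.from_quat([q[1],q[2],q[3],q[0]]).as_matrix()
def rows(target):
    s=manip.get_state();return np.round(Rq(s["ee_rot"]).T@(np.array(target)-s["position"])/.5,4)
E
python3 - <<'E'
from h import *
w=eyes.get_image("wrist")
m=eyes.regions_of("wrist","cup")[0]["mask"].astype(np.uint8)
ys,xs=np.nonzero(m);l,r,b=xs.min(),xs.max()+1,ys.max()+1
print(l,r,b,ys.min())
c=onz(w,[(l+r)/2,b-(r-l)/2],.064);print(c, (r-l)/w["fx"]*(.3536-.064))
g=cv2.cvtColor(w["frame"],cv2.COLOR_RGB2GRAY)
h=cv2.HoughCircles(g,cv2.HOUGH_GRADIENT,1,20,param1=100,param2=15,minRadius=20,maxRadius=32)
if h is not None:
  for q in h[0][:8]:
    if abs(q[0]-260)<20 and abs(q[1]-186)<20: print(q,onz(w,q[:2],.064))
print("to",rows([c[0],c[1],.23]),rows([c[0],c[1],.058]),Rq(manip.get_state()["ee_rot"]))
E
```

```text
232 285 214 160
[0.49115743 0.35165298 0.064     ] 0.0555794559803031
[259.5 188.5  25.4] [0.49258471 0.35231131 0.064     ]
to [-0.0145  0.001   0.0007] [-0.0145  0.0009  0.3447] [[-9.44155153e-01  3.29501177e-01  1.43831061e-04]
 [ 3.29501208e-01  9.44155080e-01  3.73240195e-04]
 [-1.28157431e-05  3.99789161e-04 -9.99999920e-01]]
```

```bash
python3 -m creep '[[1,-0.0155,0.001,0.05,0],[1,-0.0155,0.001,0.14,0],[1,-0.0155,0.001,0.22,0],[1,-0.0155,0.001,0.28,0],[1,-0.0155,0.001,0.32,0],[1,-0.0155,0.001,0.345,0],[1,-0.0155,0.001,0.345,0],[0,-0.0155,0.001,0.345,0],[0,-0.0155,0.001,0.345,0],[0,-0.0155,0.001,0.345,0]]' 40
python3 -m creep '[[0,0,0,0,0],[0,0,0,0,0],[0,0,0,0,0],[0,0,0,0,0]]'
```

```text
clock: 3.25
position: [0.4937, 0.3512, 0.0595]
ee_rot: [0.001, 0.168, 0.986, 0.001]
contact_force: [-0.7, -0.4, 4.7]
width: 0.057
gripper_force: 42.8
clock: 3.65
position: [0.4937, 0.3511, 0.0595]
ee_rot: [0.001, 0.168, 0.986, 0.001]
contact_force: [-0.7, 0.5, 7.3]
width: 0.0571
gripper_force: 43.0
```

```bash
python3 -m creep '[[0,0,0,-0.03,0],[0,0,0,-0.1,0],[0,0,0,-0.2,0],[0,0,0,-0.3,0],[0,-0.02,-0.05,-0.38,0],[0,-0.05,-0.14,-0.4,0]]'
python3 -m creep '[[0,-0.299,-0.818,0,0],[0,-0.299,-0.818,0,0],[0,-0.299,-0.818,0,0],[0,-0.299,-0.818,0,0],[0,-0.299,-0.818,0,0],[0,-0.299,-0.818,0,0],[0,-0.299,-0.818,0,0],[0,-0.299,-0.818,0,0],[0,-0.299,-0.818,0,0],[0,-0.299,-0.818,0,0]]'
python3 - <<'E'
from h import *
w=eyes.get_image("wrist");s=manip.get_state();print(s["position"],s["ee_rot"],s["clock"],s["width"],s["contact_force"])
cv2.imwrite("pics/w2.png",w["frame"][:,:,::-1]);np.save("w2.npy",w,allow_pickle=True)
print("tcp",proj(w,s["position"]),w["fx"])
zs=dict(turntable=.016,peg_0=.1,cup_base=.03,salt_pot=.03,rinse_pot=.03)
for l,z in zs.items():
    print(l,[(round(float(d["confidence"]),2),np.round(d["centre"]).tolist(),np.round(onz(w,d["centre"],z)[:2],4).tolist()) for d in eyes.place_of("wrist",l)[:4]])
for d in eyes.regions_of("wrist","cup_base")[:3]: print(d["confidence"],d["bbox"])
E
```

```text
clock: 4.25
position: [0.496, 0.2786, 0.2633]
ee_rot: [0.005, 0.166, 0.986, 0.004]
contact_force: [1.5, -1.3, -2.1]
width: 0.0576
gripper_force: 43.7
clock: 5.25
position: [0.4987, -0.1641, 0.2574]
ee_rot: [0.001, 0.171, 0.985, -0.001]
contact_force: [0.0, 0.3, -3.0]
width: 0.0568
gripper_force: 43.8
[ 0.49834491 -0.16136344  0.25729751] [-4.96839511e-05  1.70167356e-01  9.85415176e-01  1.39636170e-05] 5.3 0.05703232316307839 [-0.27122076  0.31720981 -2.40611881]
tcp [263.48302132 258.17436285] 276.15959403128176
turntable [(0.69, [276.0, 206.0], [0.5593, -0.1594])]
peg_0 [(0.87, [365.0, 244.0], [0.6064, -0.0748]), (0.86, [248.0, 146.0], [0.4587, -0.1606])]
cup_base [(0.6, [250.0, 142.0], [0.4624, -0.1624])]
salt_pot [(0.78, [216.0, 200.0], [0.519, -0.2314])]
rinse_pot [(0.97, [309.0, 167.0], [0.5173, -0.102]), (0.88, [103.0, 220.0], [0.4931, -0.3882])]
0.64 [297.5, 283.8, 315.0, 299.9]
```

View pics/w2.png

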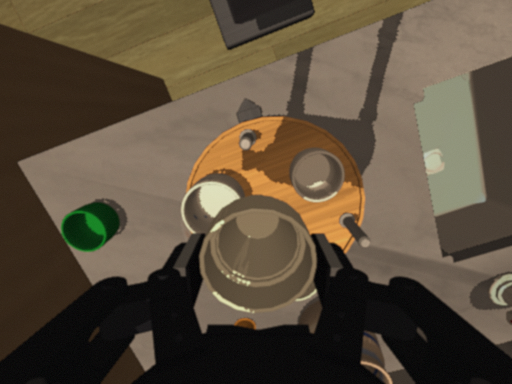

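The held cup is gripped squarely, with its rim centred at about (258,252), but it hides cup_base. Pegs show at (248,133) and (347,220), the nose at (249,108) and the rinse pot at (318,175). I'll step to the side and turn the tool so the camera looks straight down on cup_base.

```bash
python3 -m creep '[[0,-0.05,-0.01,0,0.02],[0,-0.1,-0.02,0,0.04],[0,-0.15,-0.03,0,0.06],[0,-0.2,-0.04,0,0.08],[0,-0.25,-0.045,0,0.1],[0,-0.304,-0.051,0,0.13],[0,-0.304,-0.051,0,0.15],[0,-0.304,-0.051,0,0.175],[0,-0.304,-0.051,0,0.197],[0,-0.304,-0.051,0,0.197]]'
python3 -m creep '[[0,0,0,0,0],[0,0,0,0,0],[0,0,0,0,0]]'
python3 - <<'E'
from h import *
w=eyes.get_image("wrist");t=eyes.get_image("top");s=manip.get_state();print(s["position"],s["ee_rot"],s["clock"],s["width"],s["qpos"])
cv2.imwrite("pics/w3.png",w["frame"][:,:,::-1]);np.save("w3.npy",w,allow_pickle=True)
print("tcp",proj(w,s["position"]),"cam",-np.array(w["R"]).T@np.array(w["t"]))
for cam,im in(("wrist",w),):
  for l,z in dict(turntable=.016,peg_0=.1,cup_base=.03,cup=.03,salt_pot=.03,rinse_pot=.03).items():
    print(l,[(round(float(d["confidence"]),2),np.round(d["centre"]).tolist(),np.round(onz(im,d["centre"],z)[:2],4).tolist()) for d in eyes.place_of(cam,l)[:4]])
  for d in eyes.regions_of(cam,"cup_base")[:3]: print(d["confidence"],d["bbox"])
E
```

```text
clock: 6.6
position: [0.6339, -0.2325, 0.2573]
ee_rot: [-0.0, 0.708, 0.706, 0.0]
contact_force: [0.7, -0.1, -1.6]
width: 0.0572
gripper_force: 43.9
clock: 6.9
position: [0.6336, -0.2334, 0.2576]
ee_rot: [0.0, 0.708, 0.706, 0.0]
contact_force: [-0.3, 0.1, -2.1]
width: 0.0574
gripper_force: 43.9
[ 0.63360113 -0.23360555  0.25755136] [3.69667637e-05 7.08514191e-01 7.05696562e-01 5.20220726e-05] 7.0 0.05704422055509641 [-4.56221650e-01  4.25533110e-01  1.25703250e+00  7.48190205e-05
  1.45892330e+00 -4.52245268e-01]
tcp [256.69975163 260.57691174] cam [ 0.63432693 -0.16127354  0.38158702]
turntable [(0.65, [196.0, 111.0], [0.5561, -0.1606])]
peg_0 [(0.79, [226.0, 8.0], [0.6067, -0.0739]), (0.68, [232.0, 194.0], [0.6068, -0.2451]), (0.64, [79.0, 117.0], [0.4588, -0.1666])]
cup_base [(0.83, [256.0, 116.0], [0.6323, -0.1666])]
cup []
salt_pot [(0.83, [163.0, 164.0], [0.5117, -0.2267])]
rinse_pot [(0.65, [159.0, 55.0], [0.5206, -0.0989]), (0.42, [170.0, 277.0], [0.5057, -0.3925])]
0.76 [223.7, 83.0, 283.4, 141.9]
```

View pics/w3.png

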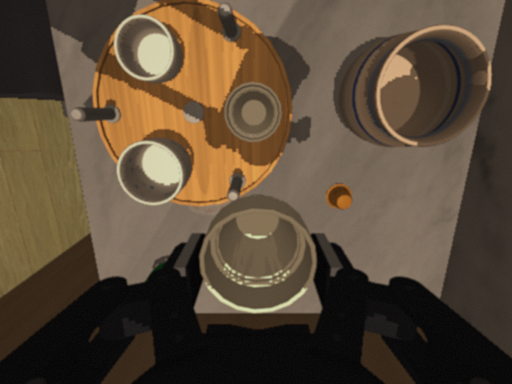

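The view now shows cup_base's ringed rim centred near (253,112), surrounded by pegs at (226,8), (237,180) and (79,114). The rinse pot is at (147,50), the salt pot at (155,172) and the hub at (193,111). I'll refine the rim centre and check how the held cup sits.

Run:
```python
from h import *
w=np.load("w3.npy",allow_pickle=True).item();s=manip.get_state();T=s["position"]
g=cv2.cvtColor(w["frame"],cv2.COLOR_RGB2GRAY)
def hc(r0,r1,cx,cy,tol,z,p2=12):
    h=cv2.HoughCircles(g,cv2.HOUGH_GRADIENT,1,3,param1=80,param2=p2,minRadius=r0,maxRadius=r1)
    for q in h[0]:
        if abs(q[0]-cx)<tol and abs(q[1]-cy)<tol: print(np.round(q,1),np.round(onz(w,q[:2],z),4))
print("base rim");hc(24,33,253,112,8,.094)
print("expected px radius",276*.029/(.3816-.094))
print("held");hc(48,70,258,255,14,.262)
for z in(.255,.262,.267):
    P=np.array([proj(w,[T[0]+.029*np.cos(a),T[1]+.029*np.sin(a),z]) for a in np.linspace(0,6.28,60)]);print(z,P.min(0),P.max(0))
# nose & hub
t=eyes.get_image("top")
for n,im in(("w2",np.load("w2.npy",allow_pickle=True).item()),):
    f=im["frame"].astype(int)
    print("nose tip guess",onz(im,[247,98],.01), "hub w3",onz(w,[193,111],.03))
    cv2.imwrite("pics/nose.png",np.hstack([cv2.resize(im["frame"][85:155,205:295,::-1],None,fx=4.4,fy=4.4,interpolation=cv2.INTER_CUBIC),cv2.resize(w["frame"][75:145,210:300,::-1],None,fx=4.4,fy=4.4,interpolation=cv2.INTER_CUBIC)]))
```

```text
base rim
[251.5 111.5  25.7] [ 0.6281 -0.1616  0.094 ]
[252.5 114.5  26.8] [ 0.6291 -0.1644  0.094 ]
[256.5 112.5  24.6] [ 0.6331 -0.1625  0.094 ]
[260.5 113.5  28. ] [ 0.6371 -0.1635  0.094 ]
[246.5 106.5  32.4] [ 0.6232 -0.1568  0.094 ]
[259.5 108.5  32.4] [ 0.6361 -0.1587  0.094 ]
expected px radius 27.830319888734355
held
[257.5 259.5  53.7] [ 0.634  -0.2304  0.262 ]
[254.5 253.5  58.2] [ 0.6326 -0.2272  0.262 ]
[257.5 248.5  53.9] [ 0.634  -0.2245  0.262 ]
[248.5 260.5  49.4] [ 0.6296 -0.231   0.262 ]
[254.5 250.5  57.3] [ 0.6326 -0.2256  0.262 ]
[259.5 253.5  58.4] [ 0.635  -0.2272  0.262 ]
[255.5 264.5  56.2] [ 0.633  -0.2332  0.262 ]
[260.5 258.5  50.7] [ 0.6355 -0.2299  0.262 ]
[249.5 252.5  62.8] [ 0.6302 -0.2266  0.262 ]
[269.5 257.5  68.3] [ 0.6398 -0.2293  0.262 ]
[262.5 252.5  60.5] [ 0.6364 -0.2266  0.262 ]
[254.5 257.5  50.7] [ 0.6326 -0.2293  0.262 ]
[250.5 257.5  52.7] [ 0.6306 -0.2293  0.262 ]
[252.5 262.5  52.7] [ 0.6316 -0.2321  0.262 ]
[262.5 246.5  63.9] [ 0.6364 -0.2234  0.262 ]
[263.5 257.5  49.4] [ 0.6369 -0.2293  0.262 ]
[260.5 261.5  56.1] [ 0.6355 -0.2315
[... 835 characters left out ...]
 ]
[264.5 265.5  61.5] [ 0.6374 -0.2337  0.262 ]
[246.5 247.5  57.3] [ 0.6288 -0.2239  0.262 ]
[249.5 241.5  50.6] [ 0.6302 -0.2208  0.262 ]
[257.5 242.5  49.4] [ 0.634  -0.2213  0.262 ]
[269.5 263.5  62.8] [ 0.6399 -0.2326  0.262 ]
[253.5 267.5  58.2] [ 0.632  -0.2348  0.262 ]
[249.5 263.5  57.2] [ 0.6301 -0.2326  0.262 ]
[250.5 244.5  54. ] [ 0.6307 -0.2224  0.262 ]
[269.5 247.5  51.6] [ 0.6398 -0.224   0.262 ]
0.255 [200.24776798 204.87504419] [313.1447231  305.70706889]
0.262 [197.38839437 209.82250013] [315.9096654  314.79370579]
0.267 [195.16546615 213.68885188] [318.05985965 321.82185426]
nose tip guess [ 0.4108969  -0.14825381  0.01      ] hub w3 [ 0.55533781 -0.16082906  0.03      ]
```

View pics/nose.png

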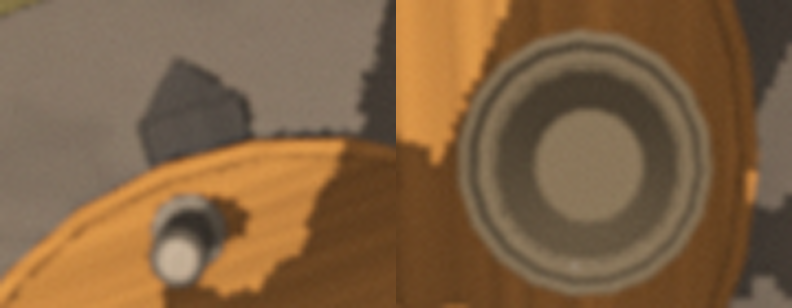

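```bash
python3 -m creep '[[0,0.07,-0.005,0,0],[0,0.12,-0.0098,0,0],[0,0.1418,-0.0098,0,0],[0,0.1418,-0.0098,0,0],[0,0.1418,-0.0098,0.05,0],[0,0.1418,-0.0098,0.11,0],[0,0.1418,-0.0098,0.16,0],[0,0.1418,-0.0098,0.186,0],[0,0.1418,-0.0098,0.186,0],[0,0.1418,-0.0098,0.186,0]]'
python3 - <<'E'
from h import *
w=eyes.get_image("wrist");s=manip.get_state();print(s["position"],s["contact_force"],s["clock"])
a=w["frame"][120:384,130:390,::-1]
z=eyes.get_image("side")
c=proj(z,[.63,-.16,.12]).astype(int);print(c)
b=z["frame"][max(0,c[1]-45):c[1]+45,c[0]-65:c[0]+65,::-1]
cv2.imwrite("pics/w4.png",np.hstack([cv2.resize(a,(400,406)),cv2.resize(b,(400,406))]))
E
```

```text
clock: 8.4
position: [0.6298, -0.1637, 0.1652]
ee_rot: [0.001, 0.709, 0.705, 0.0]
contact_force: [0.1, -0.5, -1.7]
width: 0.057
gripper_force: 43.9
[ 0.63019605 -0.16363531  0.16594503] [ 0.63363104  0.03220844 -2.35409981] 8.45
[282 158]
```

View pics/w4.png

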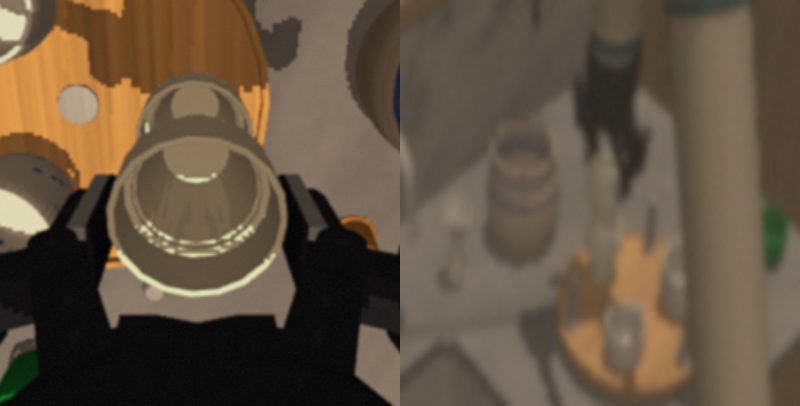

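The held cup sits directly over cup_base: both rims are centred at crop column 196. I'm lowering it slowly.

```bash
python3 -m creep '[[0,-0.001,-0.001,0.015,0],[0,-0.001,-0.001,0.03,0],[0,-0.001,-0.001,0.045,0],[0,-0.001,-0.001,0.056,0],[0,-0.001,-0.001,0.066,0],[0,-0.001,-0.001,0.075,0],[0,-0.001,-0.001,0.082,0],[0,-0.001,-0.001,0.088,0],[0,-0.001,-0.001,0.094,0],[0,-0.001,-0.001,0.098,0]]'
python3 -m creep '[[0,0,0,0.003,0],[0,0,0,0.006,0],[0,0,0,0.009,0],[0,0,0,0.009,0]]'
```

```text
clock: 9.5
position: [0.6286, -0.1632, 0.1153]
ee_rot: [-0.0, 0.709, 0.705, 0.0]
contact_force: [-0.1, 0.4, -2.5]
width: 0.0573
gripper_force: 44.0
clock: 9.9
position: [0.629, -0.1634, 0.1116]
ee_rot: [0.001, 0.709, 0.705, 0.0]
contact_force: [-0.9, -0.5, 0.9]
width: 0.0569
gripper_force: 44.2
```

It touched at the predicted height. I'll press lightly, open, and retreat upward.

```bash
python3 -m creep '[[0,0,0,0.002,0],[0,0,0,0.003,0],[0,0,0,0.003,0]]'
python3 -m creep '[[0.75,0,0,0,0],[0.85,0,0,0,0],[0.88,0,0,0,0],[0.9,0,0,0,0],[0.9,0,0,0,0],[0.9,0,0,-0.02,0],[0.9,0,0,-0.06,0],[0.9,0,0,-0.14,0],[0.9,0,0,-0.22,0],[0.9,0,0,-0.28,0]]'
python3 -m creep '[[0.9,-0.1,0,0,0],[0.9,-0.16,0,0,0],[0.9,-0.16,0,0,0],[0.9,-0.16,0,0,0]]'
python3 - <<'E'
from h import *
w=eyes.get_image("wrist");t=eyes.get_image("top");s=manip.get_state();print(s["position"],s["clock"],s["qpos"])
np.save("w5.npy",w,allow_pickle=True)
cv2.imwrite("pics/w5.png",w["frame"][:,:,::-1])
for l,z in dict(turntable=.016,peg_0=.1,cup_base=.03,cup=.052,salt_pot=.03,rinse_pot=.03).items():
    print(l,[(round(float(d["confidence"]),2),np.round(d["centre"]).tolist(),np.round(onz(w,d["centre"],z)[:2],4).tolist()) for d in eyes.place_of("wrist",l)[:4]])
E
```

```text
clock: 10.2
position: [0.629, -0.1634, 0.1115]
ee_rot: [0.001, 0.709, 0.705, 0.0]
contact_force: [-1.9, 0.4, 8.0]
width: 0.0572
gripper_force: 44.9
clock: 11.2
position: [0.6292, -0.1635, 0.2531]
ee_rot: [0.002, 0.709, 0.705, 0.001]
contact_force: [1.6, 0.5, -0.3]
width: 0.0768
gripper_force: 0.0
clock: 11.6
position: [0.628, -0.2436, 0.2498]
ee_rot: [-0.0, 0.709, 0.705, 0.0]
contact_force: [0.3, 1.1, -0.2]
width: 0.077
gripper_force: 0.0
[ 0.62810299 -0.24231748  0.24965971] 11.7 [-4.71913077e-01  4.25880296e-01  1.27568125e+00  8.68508917e-04
  1.44050986e+00 -4.67672887e-01]
turntable [(0.96, [200.0, 102.0], [0.5577, -0.1599])]
peg_0 [(0.81, [238.0, 185.0], [0.6083, -0.2434]), (0.61, [78.0, 103.0], [0.4592, -0.1631])]
cup_base []
cup [(0.94, [261.0, 103.0], [0.6327, -0.1628])]
salt_pot [(0.91, [166.0, 156.0], [0.5141, -0.2245])]
rinse_pot [(0.76, [173.0, 274.0], [0.5069, -0.3932])]
```

View pics/w5.png

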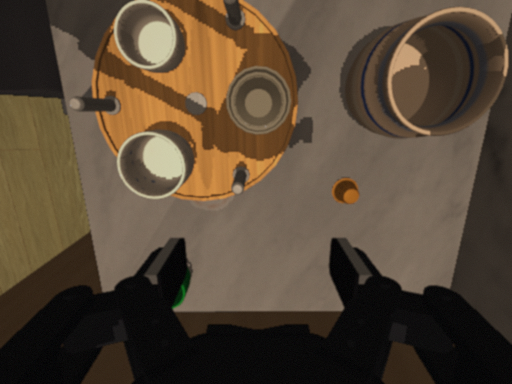

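The nest looks right: the rim radius is about 32 px, which fits the rim at 116 mm, and it is centred at (258,100). Both pots are still standing. Next I'll grip the left far peg at (0.6065, -0.0745) and turn anticlockwise, so the peg passes the left and the front.

```bash
python3 -m creep '[[0.6,0.1,-0.01,0,0],[0.6,0.2,-0.03,0,0],[0.6,0.29,-0.043,0,0],[0.6,0.336,-0.043,0.0,0],[0.6,0.336,-0.043,0.08,0],[0.6,0.336,-0.043,0.16,0],[0.6,0.336,-0.043,0.24,0],[0.6,0.336,-0.043,0.29,0],[0.6,0.336,-0.043,0.319,0],[0.6,0.336,-0.043,0.319,0]]'
python3 -m creep '[[0,0,0,0,0],[0,0,0,0,0],[0,0,0,0,0],[0,0,0,0,0],[0,0,0,0,0],[0,0,0,0,0]]' 40
python3 - <<'E'
from h import *
s=manip.get_state();P=s["position"];print(P,s["ee_rot"],s["contact_force"],s["qpos"])
w=np.load("w2.npy",allow_pickle=True).item();n=onz(w,[245.9,98.2],.01);t=eyes.get_image("top");n2=onz(t,[320,245.5],.01);print("nose",n,n2)
C=np.array([.5577,-.1605]);cup=np.array([.630,-.162])
for q in(n,n2): print("nose ang",np.degrees(np.arctan2(*(q[:2]-C)[::-1]))%360)
print("cup ang",np.degrees(np.arctan2(*(cup-C)[::-1])))
a0=np.arctan2(*(P[:2]-C)[::-1]);r=np.hypot(*(P[:2]-C));print("peg",np.degrees(a0),r)
R=Rq(s["ee_rot"])[:2,:2]
for k in range(1,36):
    a=a0+np.radians(5*k);d=R.T@((C+r*np.array([np.cos(a),np.sin(a)]))-P[:2])/.5
    print(5*k,np.round(d,3).tolist(),end="; ")
E
```

```text
clock: 13.0
position: [0.6057, -0.0744, 0.0875]
ee_rot: [-0.002, 0.709, 0.706, -0.001]
contact_force: [-0.6, -0.2, -0.1]
width: 0.051
gripper_force: 0.0
clock: 13.6
position: [0.6081, -0.0757, 0.0914]
ee_rot: [0.001, 0.709, 0.705, 0.0]
contact_force: [-1.9, -1.9, 6.2]
width: 0.0126
gripper_force: 39.3
[ 0.60808085 -0.07572576  0.09139754] [1.11667108e-03 7.08795356e-01 7.05413195e-01 3.46272663e-04] [-1.94103539 -1.880405    6.21097677] [-2.37064217e-01  4.53405999e-01  1.64945072e+00 -6.72278449e-04
  1.03647048e+00 -2.31939402e-01]
nose [ 0.4106519  -0.14965507  0.01      ] [ 0.42249201 -0.15370609  0.01      ]
nose ang 175.78202226842035
nose ang 177.1234277472505
cup ang -1.1885386092088146
peg 59.27722210474347 0.0986149135669025
5 [0.008, -0.015]; 10 [0.015, -0.031]; 15 [0.02, -0.047]; 20 [0.024, -0.064]; 25 [0.026, -0.081]; 30 [0.027, -0.098]; 35 [0.027, -0.116]; 40 [0.024, -0.133]; 45 [0.021, -0.15]; 50 [0.016, -0.166]; 55 [0.009, -0.182]; 60 [0.002, -0.197]; 65 [-0.008, -0.212]; 70 [-0.018, -0.226]; 75 [-0.029, -0.238]; 80 [-0.042, -0.25]; 85 [-0.056, -0.261]; 90 [-0.07, -0.27]; 95 [-0.085, -0.278]; 100 [-0.101, -0.285]; 105 [-0.117, -0.29]; 110 [-0.134, -0.294]; 115 [-0.151, -0.296]; 120 [-0.168, -0.297]; 125 [-0.186, -0.297]; 130 [-0.203, -0.294]; 135 [-0.22, -0.291]; 140 [-0.236, -0.286]; 145 [-0.252, -0.279]; 150 [-0.267, -0.272]; 155 [-0.282, -0.262]; 160 [-0.296, -0.252]; 165 [-0.308, -0.24]; 170 [-0.32, -0.228]; 175 [-0.331, -0.214];
```

```bash
python3 -m creep '[[0,0.003,-0.006,0,0],[0,0.009,-0.018,0,0],[0,0.015,-0.031,0,0],[0,0.02,-0.047,0,0],[0,0.024,-0.064,0,0],[0,0.026,-0.081,0,0],[0,0.027,-0.098,0,0],[0,0.027,-0.116,0,0],[0,0.024,-0.133,0,0],[0,0.021,-0.15,0,0]]'
python3 -m creep '[[0,-0.005,-0.016,0,0],[0,-0.012,-0.032,0,0],[0,-0.019,-0.047,0,0],[0,-0.029,-0.062,0,0],[0,-0.039,-0.076,0,0],[0,-0.05,-0.088,0,0],[0,-0.063,-0.1,0,0],[0,-0.077,-0.111,0,0],[0,-0.091,-0.12,0,0],[0,-0.091,-0.12,0,0]]'
python3 - <<'E'
from h import *
s=manip.get_state();print(s["position"],s["ee_rot"],s["contact_force"],s["width"])
t=eyes.get_image("wrist");print([(round(float(d["confidence"]),2),np.round(onz(t,d["centre"],.052)[:2],3)) for d in eyes.place_of("wrist","cup")[:2]])
E
```

```text
clock: 14.65
position: [0.533, -0.0614, 0.0913]
ee_rot: [-0.0, 0.709, 0.705, 0.003]
contact_force: [0.6, 5.1, 8.1]
width: 0.0128
gripper_force: 39.9
clock: 15.65
position: [0.4718, -0.1095, 0.0912]
ee_rot: [0.0, 0.709, 0.705, 0.0]
contact_force: [-1.1, 0.4, 10.6]
width: 0.0127
gripper_force: 40.2
[ 0.47184974 -0.10945789  0.09119907] [1.92353364e-04 7.09129795e-01 7.05077843e-01 3.62648641e-04] [-1.12990697  0.37739589 10.57489596] 0.01272622787285455
[(0.79, array([ 0.564, -0.089]))]
```

The turn tracks well: 90° are done and the cups have ridden along to about 85°. I'll continue to about 170°, then measure.

```bash
python3 -m creep '[[0,-0.012,-0.006,0,0],[0,-0.029,-0.014,0,0],[0,-0.047,-0.02,0,0],[0,-0.064,-0.024,0,0],[0,-0.081,-0.026,0,0],[0,-0.098,-0.027,0,0],[0,-0.116,-0.027,0,0],[0,-0.133,-0.024,0,0],[0,-0.15,-0.021,0,0],[0,-0.166,-0.016,0,0]]'
python3 -m creep '[[0,-0.016,0.007,0,0],[0,-0.031,0.014,0,0],[0,-0.046,0.024,0,0],[0,-0.06,0.034,0,0],[0,-0.072,0.046,0,0],[0,-0.081,0.055,0,0],[0,-0.084,0.058,0,0],[0,-0.084,0.058,0,0],[0,-0.084,0.058,0,0]]'
python3 - <<'E'
from h import *
w=eyes.get_image("wrist");s=manip.get_state();print(s["position"],s["ee_rot"],s["contact_force"],s["width"],s["clock"])
np.save("w6.npy",w,allow_pickle=True);cv2.imwrite("pics/w6.png",cv2.resize(w["frame"][:,:,::-1],(800,600),interpolation=cv2.INTER_CUBIC))
for l,z in dict(turntable=.016,base=0,peg_0=.1,cup=.052,salt_pot=.03,rinse_pot=.03).items():
    print(l,[(round(float(d["confidence"]),2),np.round(d["centre"]).tolist(),np.round(onz(w,d["centre"],z)[:2],4).tolist()) for d in eyes.place_of("wrist",l)[:4]])
E
```

```text
clock: 16.75
position: [0.4581, -0.191, 0.091]
ee_rot: [-0.005, 0.708, 0.706, -0.003]
contact_force: [-14.8, -1.3, 21.6]
width: 0.0124
gripper_force: 41.6
clock: 17.65
position: [0.483, -0.2409, 0.091]
ee_rot: [-0.003, 0.706, 0.708, -0.011]
contact_force: [-26.2, -22.5, 16.7]
width: 0.0122
gripper_force: 39.5
[ 0.4829809  -0.24087947  0.09103815] [-0.00262136  0.70561203  0.70850624 -0.01112165] [-26.28652481 -22.19610564  16.58694161] 0.01190684736123648 17.7
turntable [(0.61, [367.0, 97.0], [0.5551, -0.1601])]
base []
peg_0 []
cup [(0.86, [270.0, 52.0], [0.4887, -0.1393])]
salt_pot []
rinse_pot [(0.6, [383.0, 201.0], [0.5698, -0.2292])]
```

View pics/w6.png

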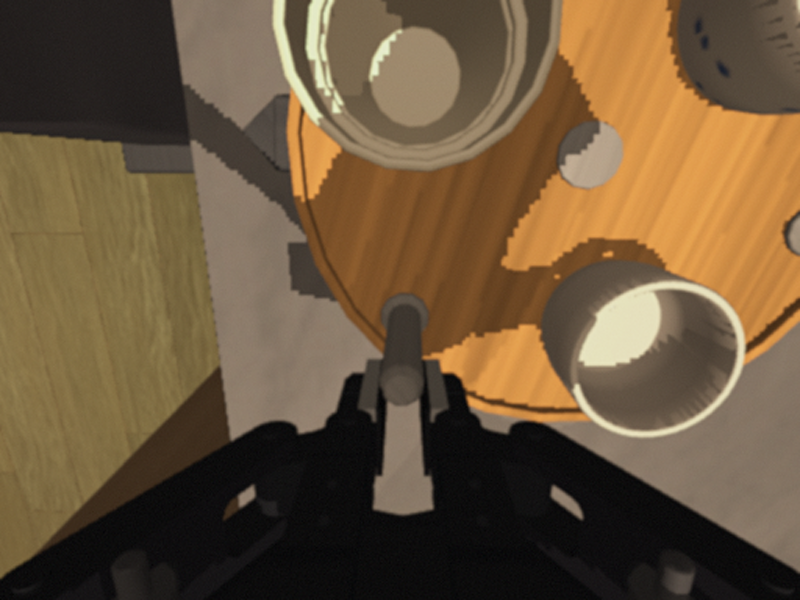

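The cups are near the front: rim at (415,60) in this view, nose at (250,130), hub at (590,155). The fingers hold the peg at (405,385), but the tool is being pulled inward with about 34 N. I'll compute where the peg sits in the pads and what angle remains.

Run:
```python
from h import *
w=np.load("w6.npy",allow_pickle=True).item();s=manip.get_state();T=s["position"];k=1.5625
print("TCP proj*k",proj(w,T)*k,"R",Rq(s["ee_rot"]).round(3).tolist())
pt=onz(w,[403/k,385/k],.1);pb=onz(w,[405/k,318/k],.03);hub=onz(w,[590/k,155/k],.03);nose=onz(w,[246/k,133/k],.01)
print("pegtop",pt,"pegbase",pb,"hub",hub,"nose",nose)
# cup floor inside (upper cup floor ~ z .055)
fl=onz(w,[415/k,77/k],.055);print("cup floor",fl)
print("manual rim", onz(w,[418/k,32/k],.116))
for C in(hub[:2],np.array([.5577,-.1605])):
    an=lambda p:np.degrees(np.arctan2(*(p[:2]-C)[::-1]))%360
    print("ang nose",an(nose),"peg",an(pt),an(pb),"cup",an(fl),"r",np.linalg.norm(pt[:2]-C),np.linalg.norm(nose[:2]-C),np.linalg.norm(fl[:2]-C))
w5=np.load("w5.npy",allow_pickle=True).item()
print("w5 hub",onz(w5,[197,103],.03),"cup floor w5",onz(w5,[258.5,103],.055))
```

```text
TCP proj*k [400.98536382 406.36304165] R [[-0.004, 1.0, -0.019], [1.0, 0.004, -0.012], [-0.012, -0.019, -1.0]]
pegtop [ 0.48369558 -0.22833454  0.1       ] pegbase [ 0.48328705 -0.23202218  0.03      ] hub [ 0.55700782 -0.1619891   0.03      ] nose [ 0.41181248 -0.15272824  0.01      ]
cup floor [ 0.48640727 -0.13841586  0.055     ]
manual rim [ 0.48658308 -0.14140954  0.116     ]
ang nose 176.350499541698 peg 222.144179589271 223.53052595047853 cup 161.5360424940756 r 0.09887569369919841 0.14549038007524046 0.07443208590027017
ang nose 176.95060418568764 peg 222.50925241763005 223.865200552686 cup 162.78873721442923 r 0.10039013359914048 0.14609438144688172 0.07463486054026067
w5 hub [ 0.55706781 -0.1616212   0.03      ] cup floor w5 [ 0.62979247 -0.16274818  0.055     ]
```

The peg has slipped about 11 mm along the pads, and the push is radial. I'll relax to the measured pose, open, re-centre on the peg and re-grip.

```bash
python3 -m creep '[[0,-0.004,-0.01,0,0],[0,-0.01,-0.022,0,0],[0,-0.01,-0.022,0,0]]'
python3 -m creep '[[0.5,0,0,0,0],[0.5,0,0,0,0],[0.5,0,0,0,0],[0.5,0,0,0,0]]'
python3 - <<'E'
from h import *
w=eyes.get_image("wrist");s=manip.get_state();T=s["position"];print(T,s["ee_rot"],s["contact_force"],s["moment"],s["width"],s["clock"],s["qpos"].round(3),np.round(s["effort"],1))
np.save("w7.npy",w,allow_pickle=True);cv2.imwrite("pics/w7.png",cv2.resize(w["frame"][:,:,::-1],(800,600),interpolation=cv2.INTER_CUBIC))
print("tcp",proj(w,T)*1.5625)
for l,z in dict(peg_0=.1,cup=.052).items():
    print(l,[(round(float(d["confidence"]),2),np.round(d["centre"]).tolist(),np.round(onz(w,d["centre"],z)[:2],4).tolist()) for d in eyes.place_of("wrist",l)[:4]])
E
```

```text
clock: 18.3
position: [0.4805, -0.2391, 0.091]
ee_rot: [-0.0, 0.709, 0.705, 0.0]
contact_force: [-2.1, 0.0, 9.3]
width: 0.0117
gripper_force: 39.6
clock: 18.7
position: [0.4816, -0.2391, 0.0896]
ee_rot: [-0.0, 0.709, 0.705, 0.0]
contact_force: [-0.3, 0.2, 0.0]
width: 0.0427
gripper_force: 0.0
[ 0.48163512 -0.23916211  0.08960676] [-4.19453194e-04  7.08743809e-01  7.05465826e-01  7.32841314e-05] [ 0.49029936 -0.08738022 -0.07388989] [-0.00180301 -0.03461589  0.02002175] 0.0428808817936915 18.75 [-0.591  0.361  1.818  0.     0.963 -0.586] [ -0.  -41.3 -19.1   0.    0.    0. ]
tcp [401.31149495 406.93108028]
peg_0 [(0.71, [255.0, 249.0], [0.4809, -0.2272])]
cup [(0.96, [269.0, 51.0], [0.4883, -0.1363])]
```

View pics/w7.png

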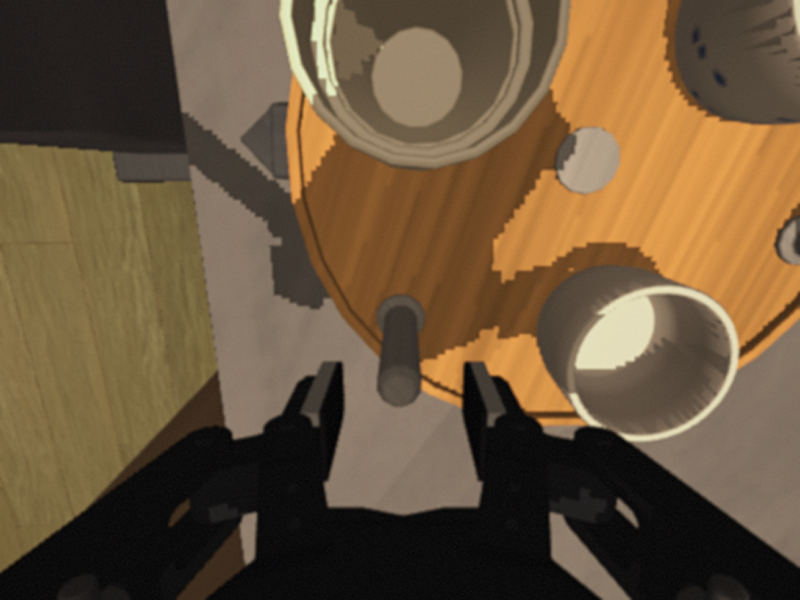

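The forces are clear now, and the peg top at (400,385) sits about 10 mm ahead of the TCP. I'll re-centre, grip harder, and work out the remaining arc.

```bash
python3 -m creep '[[0.5,0.01,0,0,0],[0.5,0.02,0,0,0],[0.5,0.02,0,0,0],[0,0.02,0,0,0],[0,0.02,0,0,0],[0,0.02,0,0,0],[0,0.02,0,0,0],[0,0.02,0,0,0]]' 70
python3 - <<'E'
from h import *
k=1.5625
w=np.load("w7.npy",allow_pickle=True).item();s=manip.get_state();P=s["position"];print(P,s["contact_force"],s["width"])
pt=onz(w,[400/k,386/k],.1);pb=onz(w,[402/k,318/k],.03);hub=onz(w,[588/k,160/k],.03);nose=onz(w,[242/k,138/k],.01);fl=onz(w,[417.5/k,77/k],.055)
w2=np.load("w2.npy",allow_pickle=True).item();n2=onz(w2,[245.9,98.2],.01)
print(pt,hub,nose,fl)
C=(hub[:2]+[.5571,-.1616]+[.5577,-.1605])/3
an=lambda p:np.degrees(np.arctan2(*(p[:2]-C)[::-1]))%360
print(C,"nose",an(nose),an(n2),"cup",an(fl),"peg",an(pt),an(pb))
a0=an(P);r=np.hypot(*(P[:2]-C));R=Rq(s["ee_rot"])[:2,:2];print(a0,r)
for d in range(1,18):
    a=np.radians(a0+d);print(d,np.round(R.T@(C+r*np.array([np.cos(a),np.sin(a)])-P[:2])/.5,4).tolist(),end="; ")
E
```

```text
clock: 19.65
position: [0.4812, -0.23, 0.0902]
ee_rot: [-0.0, 0.709, 0.706, -0.001]
contact_force: [-3.2, -2.5, 4.8]
width: 0.0117
gripper_force: 68.4
[ 0.4811695  -0.22999494  0.09020073] [-3.17549682 -2.52300744  4.78849328] 0.011666804034066374
[ 0.48135841 -0.22625637  0.1       ] [ 0.55725519 -0.16189877  0.03      ] [ 0.41129287 -0.15141586  0.01      ] [ 0.48740601 -0.13615856  0.055     ]
[ 0.55735173 -0.16133292] nose 176.1157100123929 175.44864096859894 cup 160.20554136779316 peg 220.5082907062805 221.813413490597
222.02791050426384 0.10255829686978064
1 [-0.0026, 0.0024]; 2 [-0.0052, 0.0049]; 3 [-0.0078, 0.0074]; 4 [-0.0103, 0.01]; 5 [-0.0127, 0.0126]; 6 [-0.0151, 0.0153]; 7 [-0.0175, 0.0179]; 8 [-0.0198, 0.0207]; 9 [-0.022, 0.0235]; 10 [-0.0243, 0.0263]; 11 [-0.0264, 0.0291]; 12 [-0.0285, 0.032]; 13 [-0.0306, 0.0349]; 14 [-0.0326, 0.0379]; 15 [-0.0346, 0.0409]; 16 [-0.0365, 0.0439]; 17 [-0.0383, 0.047];
```

```bash
python3 -m creep '[[0,-0.004,0.0038,0,0],[0,-0.009,0.0087,0,0],[0,-0.014,0.014,0,0],[0,-0.0198,0.0207,0,0],[0,-0.0243,0.0263,0,0],[0,-0.0285,0.032,0,0],[0,-0.0326,0.0379,0,0],[0,-0.0346,0.0409,0,0],[0,-0.0346,0.0409,0,0],[0,-0.0346,0.0409,0,0]]'
python3 - <<'E'
from h import *
w=eyes.get_image("wrist");s=manip.get_state();T=s["position"];print(T,s["contact_force"],s["moment"],s["width"],s["clock"])
np.save("w8.npy",w,allow_pickle=True);cv2.imwrite("pics/w8.png",cv2.resize(w["frame"][:,:,::-1],(800,600),interpolation=cv2.INTER_CUBIC))
print("tcp",proj(w,T)*1.5625)
for l,z in dict(peg_0=.1,cup=.052).items():
    print(l,[(round(float(d["confidence"]),2),np.round(d["centre"]).tolist(),np.round(onz(w,d["centre"],z)[:2],4).tolist()) for d in eyes.place_of("wrist",l)[:4]])
E
```

```text
clock: 20.65
position: [0.5013, -0.2489, 0.0902]
ee_rot: [0.001, 0.708, 0.706, -0.002]
contact_force: [-5.5, -5.2, 2.6]
width: 0.0119
gripper_force: 68.8
[ 0.50128153 -0.24885379  0.09015989] [-6.04292392 -5.56289097  3.18589156] [-1.15025489  0.99033716  0.12145075] 0.012343955369727065 20.7
tcp [401.1608329  406.61120518]
peg_0 [(0.66, [254.0, 267.0], [0.5001, -0.2466])]
cup [(0.85, [225.0, 74.0], [0.4842, -0.1576])]
```

View pics/w8.png

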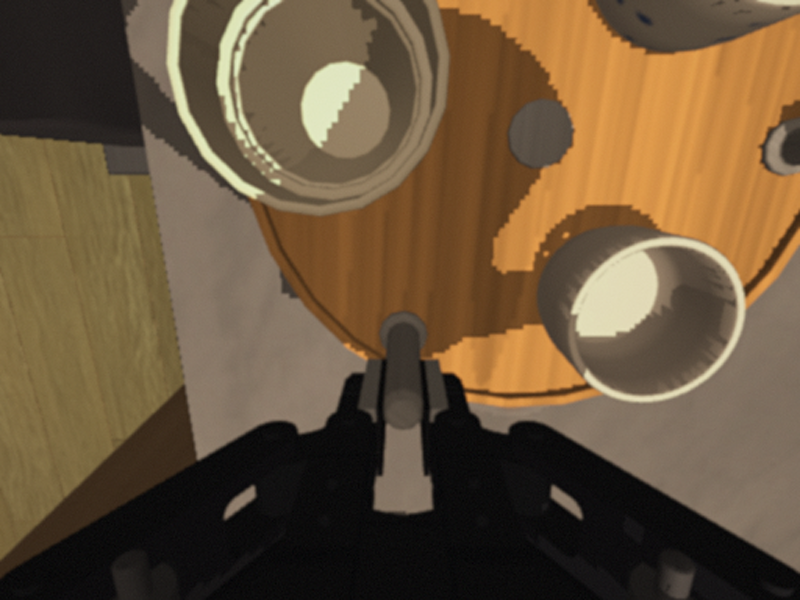

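The peg is well seated between the pads at (403,405), the cup floor is at (345,110) and the hub at (541,133); the rim now covers the nose. I'll check the angle.

Run:
```python
from h import *
k=1.5625
w=np.load("w8.npy",allow_pickle=True).item();P=manip.get_state()["position"]
fl=onz(w,[345.5/k,110/k],.055);hub=onz(w,[541/k,133/k],.03);pt=onz(w,[403/k,408/k],.1);pb=onz(w,[403.5/k,333/k],.03)
rim=onz(w,[307/k,78/k],.116)
for C in(np.array([.5573,-.1613]),hub[:2]):
    an=lambda p:np.degrees(np.arctan2(*(p[:2]-C)[::-1]))%360
    print(C,"cup",an(fl),an(rim),"peg-60",an(pt)-60,an(pb)-60,np.hypot(*(fl[:2]-C)))
    for n,px in(("w6",[246,133]),("w7",[242,138])):
        print(n,an(onz(np.load(n+".npy",allow_pickle=True).item(),np.array(px)/k,.01)))
    t=eyes.get_image("top")
n=t["frame"][195:260,285:360];cv2.imwrite("pics/t9.png",cv2.resize(n[:,:,::-1],None,fx=8,fy=8,interpolation=cv2.INTER_CUBIC))
print(proj(t,[*C,.03]),proj(t,fl))
```

```text
[ 0.5573 -0.1613] cup 176.01622261477056 177.31687215633883 peg-60 176.03862651124555 176.9961738423026 0.07491768704309344
w6 176.62817237674818
w7 176.1271986885186
[ 0.55690625 -0.16157887] cup 175.7813733029196 177.08859210891745 peg-60 176.1377577217104 177.0973183513342 0.07454488733342002
w6 176.50931673693248
w7 176.0075467640822
[321.81534182 206.59223195] [322.38617289 226.91167275]
```

View pics/t9.png

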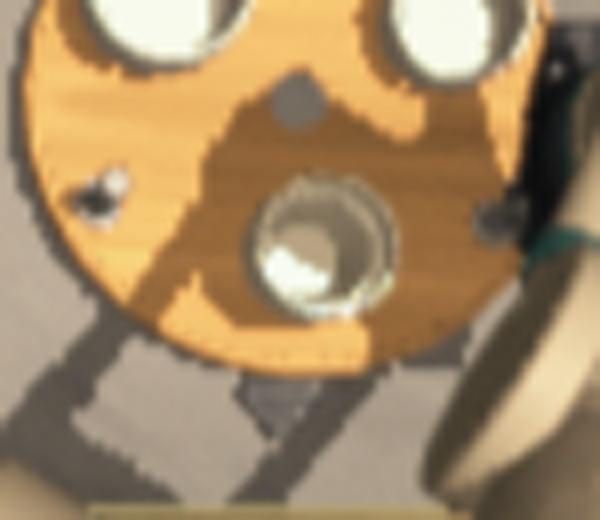

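The top view shows the nested cups centred at (323,247), in line with the hub (300,100) and the nose tip (273,437) once perspective is allowed for. Measured, the cups are at about 176.3° and the nose at about 176.2°. Both pots are standing and the peg is gripped at 69 N, so I'm handing in.

```bash
python3 -c "
from rig import manip
print(manip.get_state()['clock'],manip.sign_off())"
```

```text
the job is handed in; nothing more can be done
20.9 None
```

I nested the loose cup in its twin and turned the turntable until the cups were within about 1° of the nose, then handed in at 20.9 s with the peg still gripped; the peg slipped in the fingers near the end of the turn, so I opened, re-gripped it and finished the turn.

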